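# Gauge the smaller label roll

## Task

Check how thick the smaller of the two label rolls in the middle of the worktop, beside the sizing gauge, still is: stand it upright on the bed of the gauge, midway across the bed between the fixed jaw and the carriage, and let go of it. Then slide the carriage shut on it until the roll bears on the fixed jaw and the sprung plunger is pushed about halfway in, never hard up to its stop, and leave the gauge closed on the roll like that. Leave the larger roll where it is.

Things in the scene. Friction and masses are not known exactly. Their poses are not given: they have to be found in the camera images.
- gauge: Sizing gauge, like a bench caliper: a bright flat aluminium bed 260 x 90 x 12 mm (x, y, z) fixed to the worktop, with a ruled edge. Origin at the centre of its underside; its x axis runs along the slide, from the fixed jaw (at -x) to the carriage (at +x); z up. The top of the bed is at z = 12 mm and is flat and smooth, with no side walls.
- fixed_jaw: The fixed jaw, a steel block 20 x 60 x 38 mm on the -x end of the bed; its top is about 52 mm above the worktop. Origin at the centre of its underside, axes as the gauge's. Its measuring face is 10 mm from the origin towards +x, that is at x = -105 mm of the gauge.
- carriage (a joint): How far the carriage has been slid towards the fixed jaw (m): 0 fully open, 0.12 at most. The gap between the fixed jaw and the plunger's face (plunger out) is 138 mm minus this value. It slides with about 10 N of friction and stays where it is left. The carriage is a steel block 70 mm long (along x) and 98 mm wide whose top is 40 mm above the worktop.
- thumb_block (a point): Centre of the top of the carriage's black upright thumb block, by which it is slid: 20 mm thick along the gauge's x, 34 mm wide along its y, rising 48 mm above the carriage's top to 88 mm above the worktop. The front of the carriage is 50 mm from the block's centre towards the fixed jaw; carriage and block move as one.
- plunger_face (a point): Centre of the face of the sprung plunger, an upright steel plate 50 mm wide (gauge y), 34 mm high and 8 mm thick in front of the carriage, facing the fixed jaw, 22 mm ahead of the carriage's front when out. It carries a brass pointer that moves over three marks (out, half, full) on the carriage's top.
- plunger (a joint): How far the plunger is pushed into the carriage (m): 0 out, 0.012 at its stop, 0.006 halfway. Spring: about 1.4 N at 0, 5.6 N halfway, 9.8 N at the stop, less than the friction that holds the carriage.
- small_roll: The smaller paper label roll, a cylinder 54 mm in diameter and 32 mm high, about 60 g, standing on its flat end on the worktop. Origin at the centre of its underside, z along its axis.
- large_roll: The larger paper label roll, 72 mm in diameter and 50 mm high, standing near the smaller one; not to be disturbed (two more rolls far to the right by the tape dispenser are no part of the job). Origin at the centre of its underside.
There are look-alikes about, which are no part of the job. Leave any orange or turquoise look-alike of the small_roll alone.

How it is judged:
On the way, in this order (a step that is already met when the one before it is completed fails the run):
1. the smaller roll stands upright on the bed between the jaws, let go, with the plunger still out (y of small_roll in the frame of gauge between -0.02 and 0.02 m and x of small_roll in the frame of gauge between -0.085 and 0.012 m and z of small_roll in the frame of gauge between 0.008 and 0.017 m and angle between small_roll's own z axis and vertical below 0.1 rad and contact force between the fingers and small_roll below 0.1 N and value of joint plunger below 0.002 m), for 0.2 s.
2. the gauge is closed: roll against the fixed jaw, plunger about halfway in (y of small_roll in the frame of gauge between -0.02 and 0.02 m and x of small_roll in the frame of gauge between -0.085 and 0.012 m and z of small_roll in the frame of gauge between 0.008 and 0.017 m and angle between small_roll's own z axis and vertical below 0.1 rad and contact force between the fingers and small_roll below 0.1 N and value of joint plunger between 0.003 and 0.009 m and contact force between small_roll and fixed_jaw above 1 N), for 0.2 s.
At the end, for the whole second after the job is handed in: The smaller roll stands upright on the gauge's bed (within 0.1 rad), within 20 mm of the bed's centre line, pressed against the fixed jaw with more than 1 N, the plunger pushed in by 3 to 9 mm (half is 6), everything at rest (all of step 2 and linear speed of small_roll below 0.01 m/s); the robot touches nothing.
It fails at once if the plunger is driven against its stop (over 11 mm) (value of joint plunger above 0.011 m).
It fails at once if the larger roll is moved by more than 30 mm (distance of large_roll from where it was at the start of the episode above 0.03 m).
It also fails if it takes over 64 s, if anything falls off the work surface, if the arm or the gripper's body presses on something with over 40 N, if the wrist force passes 120 N, or if a joint passes its speed limit or range.

## Robot

A 7-joint arm with a two-finger parallel gripper is mounted at the origin on a cart in front of the work surface, level with it; the furniture and walls round the work are solid. World frame = base frame: x ahead of the robot, y to its left, z up, the work surface at z = 0. Lengths are in m, angles in rad, forces in N, time in s.
With the tool pointing down it reaches from about 0.425 to 1.025 m from the base axis. Payload 9.4 kg.
Tool frame: the origin (TCP) lies midway between the tips of the shut fingers; the grasp point (between the pads) lies 19 mm behind it (env.hold_point_z is the distance from the TCP to the grasp point, in m); z points along the fingers, x is the direction in which the jaws open and shut, and the axes are right-handed (so a half turn about z gives the same grasp; the last joint's range is limited). The gripper opens to 93 mm and grips with 3 to 60 N. Pads are 15 mm wide; open, the fingers measure 128 mm over their backs; the gripper's body (75 mm by 188 mm) begins 65 mm behind the grasp point.
Start: joints at [1.266, 0.599, -0.003, 1.599, 0.002, 0.943, -0.08], TCP at [0.164, -0.706, 0.219] pointing down, gripper open.
Joint ranges: [-2.57, 2.57], [-0.35, 1.97], [-1.29, 1.29], [0.11, 2.56], [-1.05, 4.19], [0.11, 1.86], [-2.63, 2.63]. Speed limits (rad/s): [2.22, 2.22, 3.01, 3.01, 3.14, 3.14, 3.14].

## Interface

Orientations are given as [roll, pitch, yaw] about the fixed x, y, z axes, in that order (R = Rz(yaw) Ry(pitch) Rx(roll)).
In Python, from station import telemetry, optics, sign_off, env gives the robot as it stands.
- The arm moves only by the tool apply_moves, never from a script. Its argument "motion" is a list of rows, each a list of 3 entries, a list of its own where there are three numbers: the shift along the world's x, y, z in units of 30 mm (1.0 is 30 mm), then the turn about the world's z in units of 5 degrees (1.0 is 5 degrees), then the finger opening in mm, from 0 to 93. In form: [[[x, y, z], yaw, claw], ...]. A call has 1 to 8 rows; each row is the pose to reach, as a shift and turn from the pose commanded when the call began; what a row does not reach only later rows make up. A row lasts 1/12 s, in which the tool goes at most 41.7 mm and 7.16 degrees, less where a joint would pass 70% of its speed; a pose out of reach is approached as far as the arm can. A call with a gripper value outside its range is refused whole. The fingers move at their own pace and stop on an object; "grip_force" is the grip in N (left out, the last holds). Time passes only in rows, so rows that repeat a pose let the fingers close. It gives the time, the measured TCP pose, the force and the opening at its end, in the units of the state.
- telemetry.sense(): the state, without advancing time (a new reading comes with each control period).
- optics.capture(name): name is "side" or "top" or "wrist"; returns the picture (420x560x3 uint8, red, green, blue); there is no depth.
- optics.calibration(name): a dict with "fx", "fy", "cx", "cy" (pixels), "position" and "orientation" of the camera in the world. Camera axes: x right, y down, z forward; pixel columns grow to the right and rows downward; lengths in m; the calibration is good to about 2 mm. A picture is of the moment at which its call begins: read the wrist's pose just before it. calibration takes no time and is no camera call; for the wrist camera it gives the pose at the moment of the call.
- sign_off(): hands the job in, once; it reports no verdict.
The state is a dict: "t": time; "joints": joint angles; "joint_velocities": joint speeds; "joint_efforts": joint torques, N m; "position": TCP position; "tool_rot": TCP orientation; "contact_force": force on the tool from outside, world axes, zero at the start; "torque": the same for the moment, N m; "grip_width": finger opening in m.
Only numpy, scipy, OpenCV 4.12 (cv2) and the standard library are available. Lean on these libraries where they do the work, as an engineer would, in place of code of your own. Each camera call takes 0.05 s, during which the arm holds its last target.

## Working session

There is one attempt and no reset: what is moved stays moved. The work goes in short steps, Python scripts to look and compute and a tool call to move; the robot and the scene stay as the last step left them, time stands still between calls to the robot, and variables do not carry over. Pictures are saved under pics/ and viewed, and the job is handed in when it is done.

Besides the shell and the picture viewer there is one more tool, called in YAML: its name, and indented under it one key for each argument. apply_moves: Moves the arm, as the interface text tells. Its arguments: {"type":"object","properties":{"motion":{"type":"array"},"grip_force":{"type":"number"}},"required":["motion"]}

```bash
mkdir -p pics
python3 - <<'E'
from station import telemetry, optics, env
import cv2
print(telemetry.sense()); print(env.hold_point_z)
for n in ["side","top","wrist"]:
    c=optics.calibration(n); print(n,c)
    im=optics.capture(n); cv2.imwrite(f"pics/{n}0.png",im[:,:,::-1])
E
```

```text
{'t': 0.0, 'joints': array([ 1.26629668,  0.60009862, -0.00252881,  1.6001725 ,  0.00179165,
        0.94287942, -0.07981787]), 'joint_velocities': array([ 6.06675961e-04,  1.49699944e-05, -4.37325138e-04,  1.30055610e-03,
       -7.38525220e-04, -5.81681417e-04, -5.48552263e-04]), 'joint_efforts': array([ 1.41711385e-03, -7.65066218e+01,  1.49670605e+00, -2.52360892e+01,
       -5.26291702e-02,  1.68082881e-02,  1.68249790e-04]), 'position': array([ 0.16358927, -0.70578092,  0.2177641 ]), 'tool_rot': array([ 3.14144850e+00,  1.54909328e-03, -1.34297292e+00]), 'contact_force': array([-0.34398357, -0.55793567, -0.49827891]), 'torque': array([ 0.01237781,  0.00021253, -0.04578768]), 'grip_width': 0.09325593623665454}
0.0188
side {'fx': 405.65123493559724, 'fy': 405.65123493559724, 'cx': 278.8909652643703, 'cy': 200.62063251783385, 'position': array([ 0.51001222, -0.90377609,  0.72180609]), 'orientation': array([-2.25012228, -0.00744915, -0.0134631 ])}
top {'fx': 408.4250228666576, 'fy': 408.4250228666576, 'cx': 278.75915601133687, 'cy': 207.20518609174758, 'position': array([ 0.43464518, -0.11008794,  1.12808183]), 'orientation': array([-3.06707072,  0.01560095, -1.57395644])}
wrist {'fx': 291.9841699612062, 'fy': 291.9841699612062, 'cx': 278.6277284039783, 'cy': 207.5778646837642, 'position': array([ 0.24491144, -0.68712538,  0.38398013]), 'orientation': array([ 2.84166008e+00,  4.06400494e-04, -1.34209533e+00])}
```

View pics/top0.png

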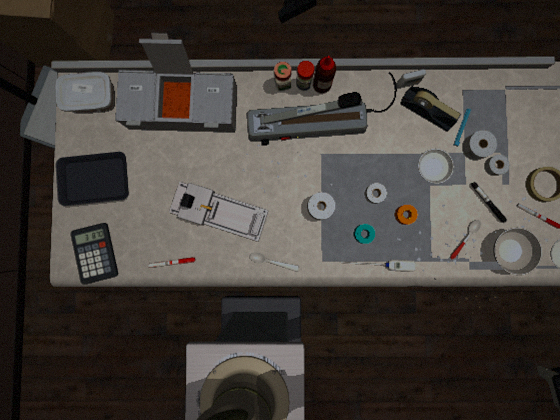

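View pics/side0.png

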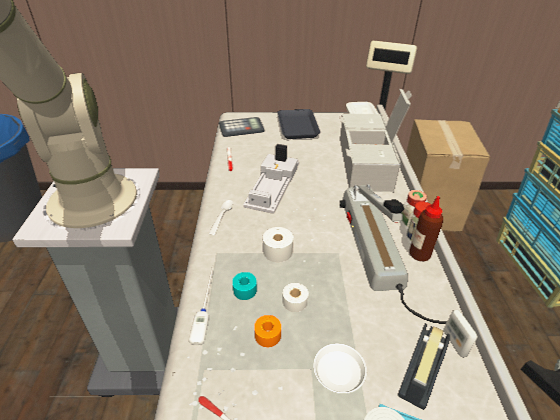

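Run:
```python
import cv2
im=cv2.imread("pics/top0.png"); cv2.imwrite("pics/topc.png",cv2.resize(im[90:330,180:440],None,fx=3,fy=2.5,interpolation=cv2.INTER_CUBIC))
```

```text
(no output)
```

View pics/topc.png

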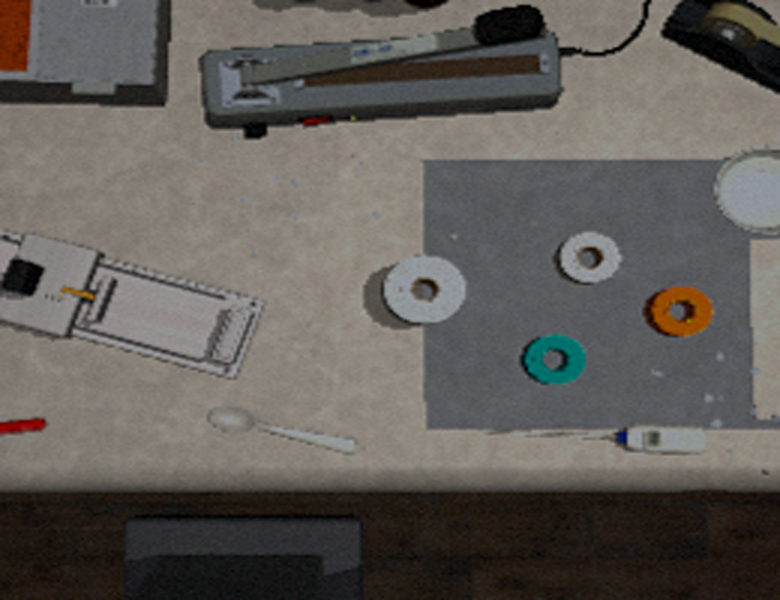

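The smaller white roll is at top-view px about (376.5,193) and the larger at (321,206). The gauge has its fixed jaw at right (~(258,225)) and its carriage with black thumb block at left (~(187,201)). Next I enlarge the gauge.

```bash
cat > h.py <<'E'
import numpy as np, cv2
from scipy.spatial.transform import Rotation as R
from station import telemetry, optics, env
def back(name,uv,z,c=None):
    c=c or optics.calibration(name)
    Rm=R.from_euler('xyz',c['orientation']).as_matrix()
    d=Rm@np.array([(uv[0]-c['cx'])/c['fx'],(uv[1]-c['cy'])/c['fy'],1])
    p=c['position']; return p+d*(z-p[2])/d[2]
def proj(name,P,c=None):
    c=c or optics.calibration(name)
    Rm=R.from_euler('xyz',c['orientation']).as_matrix()
    q=Rm.T@(np.array(P)-c['position']); return np.array([c['fx']*q[0]/q[2]+c['cx'],c['fy']*q[1]/q[2]+c['cy']])
E
python3 - <<'E'
from h import *
im=cv2.imread("pics/top0.png"); cv2.imwrite("pics/tg.png",cv2.resize(im[175:250,160:275],None,fx=6.9,fy=6.9,interpolation=cv2.INTER_CUBIC))
im=cv2.imread("pics/side0.png"); cv2.imwrite("pics/sg.png",cv2.resize(im[135:315,220:330],None,fx=5,fy=3.3,interpolation=cv2.INTER_CUBIC))
print(back("top",(376.6,193),.032),back("top",(321,206),.05))
E
```

```text
[ 0.55369979 -0.35642957  0.032     ] [ 0.51790939 -0.20521176  0.05      ]
```

View pics/tg.png

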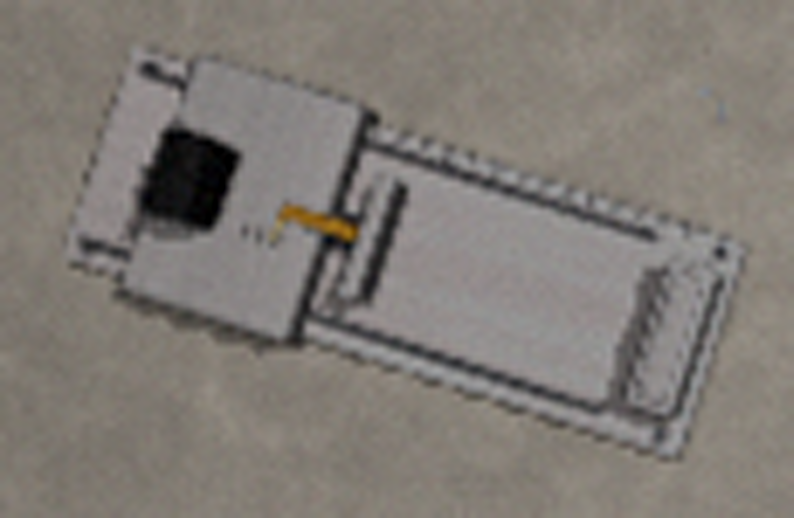

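View pics/sg.png

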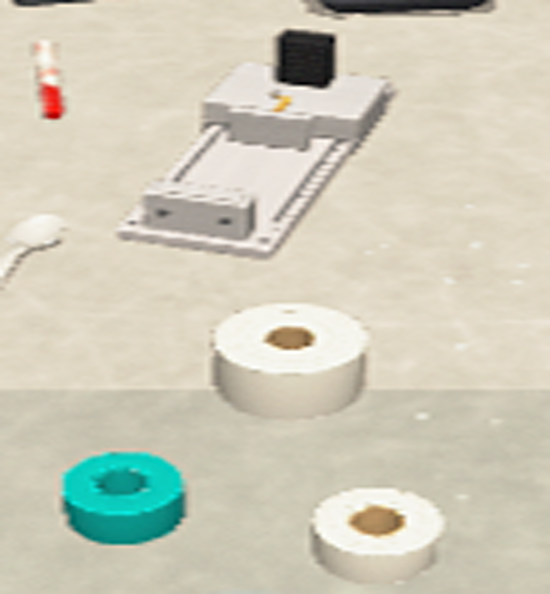

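The bed corners in the crop are (135,50), (70,265), (683,460) and (745,245). The thumb block top is centred about (190,178).

Run:
```python
from h import *
f=lambda a,b,z:back("top",(160+(a+.5)/6.9-.5,175+(b+.5)/6.9-.5),z)
C=[f(a,b,.012) for a,b in [(135,50),(70,265),(683,460),(745,245)]]
for c in C: print(c.round(4))
g=np.mean(C,0); ax=(C[0]+C[1]-C[2]-C[3]); print("ctr",g,"len",np.linalg.norm(C[0]-C[3]),np.linalg.norm(C[1]-C[2]),"wid",np.linalg.norm(C[0]-C[1]),np.linalg.norm(C[2]-C[3]))
yaw=np.arctan2(ax[1],ax[0]); print("yaw",np.degrees(yaw))
R2=np.array([[np.cos(yaw),-np.sin(yaw)],[np.sin(yaw),np.cos(yaw)]])
G=lambda x,y:g[:2]+R2@[x,y]
for n,p in dict(thumb=f(193,181,.088),plA=f(405,185,.046),plB=f(370,300,.046),jawA=f(650,265,.05),jawB=f(618,400,.05)).items():
    print(n,p.round(4),"gauge",(R2.T@(p[:2]-g[:2])).round(4))
# side check: bed corners near
for p in [(-.13,.045),(-.13,-.045),(.13,.045),(.13,-.045)]:
    q=G(*p); print(p,q, proj("side",[*q,.012]),proj("top",[*q,.012]))
print(proj("side",[.5537,-.3564,.032]))
print(G(-.045,0))
```

```text
[0.5896 0.1822 0.012 ]
[0.5034 0.2069 0.012 ]
[ 0.4252 -0.0376  0.012 ]
[ 0.5103 -0.0622  0.012 ]
ctr [0.50713205 0.07234785 0.012     ] len 0.2569449776113525 0.2566869370595227 wid 0.08964147006022022 0.08850855865054225
yaw 72.14458057970462
thumb [0.5298 0.1399 0.088 ] gauge [ 0.0713 -0.0009]
plA [0.5318 0.0678 0.046 ] gauge [ 0.0032 -0.0248]
plB [0.4873 0.081  0.046 ] gauge [0.0021 0.0215]
jawA [ 0.5002 -0.0273  0.05  ] gauge [-0.097  -0.0239]
jawB [ 0.4485 -0.0152  0.05  ] gauge [-0.1013  0.029 ]
(-0.13, 0.045) [ 0.42443946 -0.03759275] [241.7099694  203.60384953] [258.56443587 241.53737533]
(-0.13, -0.045) [ 0.51010445 -0.0651882 ] [272.8021872  209.97835853] [268.64258013 210.13563619]
(0.13, 0.045) [0.50415965 0.2098839 ] [270.81217095 155.02795684] [168.64859237 212.71346717]
(0.13, -0.045) [0.58982464 0.18228845] [297.69682192 159.68842897] [179.11452678 181.73457246]
[293.59906033 291.49854601]
[0.49333433 0.02951535]
```

The bed size agrees (257x89 mm against 260x90), the yaw is about 72°, and the carriage is about 34 mm in. I'm moving over the roll for a wrist view, keeping the present finger yaw because it is clear of the teal and orange rolls.

apply_moves:
  motion:
    - [[1,0.9,0],0,93]
    - [[2,1.8,0],0,93]
    - [[3,2.7,0],0,93]
    - [[4,3.6,0],0,93]
    - [[5,4.5,0],0,93]
    - [[6,5.4,0],0,93]
    - [[7,6.3,0],0,93]
    - [[8,7.2,0],0,93]

```text
t: 0.82
position: [0.4049, -0.4887, 0.2186]
tool_rot: [3.141, 0.0, -1.343]
contact_force: [0.7, -0.9, -0.5]
grip_width: 0.0933
```

apply_moves:
  motion:
    - [[1,0.9,0],0,93]
    - [[2,1.8,0],0,93]
    - [[3,2.7,0],0,93]
    - [[4,3.6,0],0,93]
    - [[5,4.5,0],0,93]
    - [[5,4.5,0],0,93]
    - [[5,4.5,0],0,93]

```text
t: 1.4
position: [0.5558, -0.3523, 0.2181]
tool_rot: [-3.141, 0.001, -1.338]
contact_force: [-1.7, -1.7, -0.7]
grip_width: 0.0931
```

Run:
```python
from h import *
s=telemetry.sense(); print(s['t'],s['position'],s['tool_rot'])
c=optics.calibration("wrist"); im=optics.capture("wrist"); cv2.imwrite("pics/w1.png",im[:,:,::-1])
np.save("c1.npy",c,allow_pickle=True)
print(c, proj("wrist",[.5537,-.3564,.032],c))
```

```text
1.4 [ 0.55580973 -0.35232148  0.21812476] [-3.14130913e+00  1.10190522e-03 -1.33756911e+00]
{'fx': 291.9841699612062, 'fy': 291.9841699612062, 'cx': 278.6277284039783, 'cy': 207.5778646837642, 'position': array([ 0.63692755, -0.33314597,  0.38428321]), 'orientation': array([ 2.84206940e+00,  1.31740254e-04, -1.33675234e+00])} [281.34122509 190.28882033]
```

View pics/w1.png

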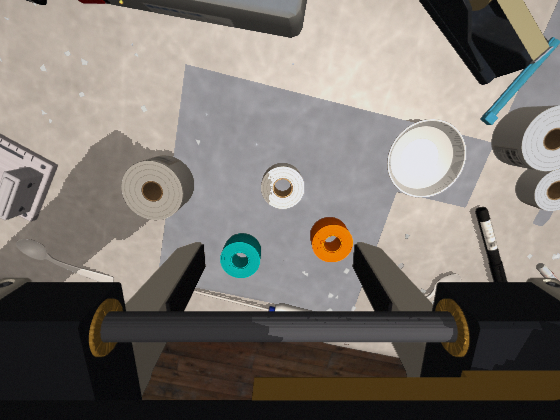

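The wrist view shows the small roll's top at about (283,186), with teal at (241,256), orange at (331,240) and the large roll at (152,189).

Run:
```python
from h import *
c=np.load("c1.npy",allow_pickle=True).item()
im=cv2.imread("pics/w1.png"); cv2.imwrite("pics/w1c.png",cv2.resize(im[150:225,235:335],None,fx=8,fy=8,interpolation=cv2.INTER_CUBIC))
im=cv2.imread("pics/top0.png"); cv2.imwrite("pics/t0c.png",cv2.resize(im[165:225,340:420],None,fx=10,fy=10,interpolation=cv2.INTER_CUBIC))
```

```text
(no output)
```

View pics/w1c.png

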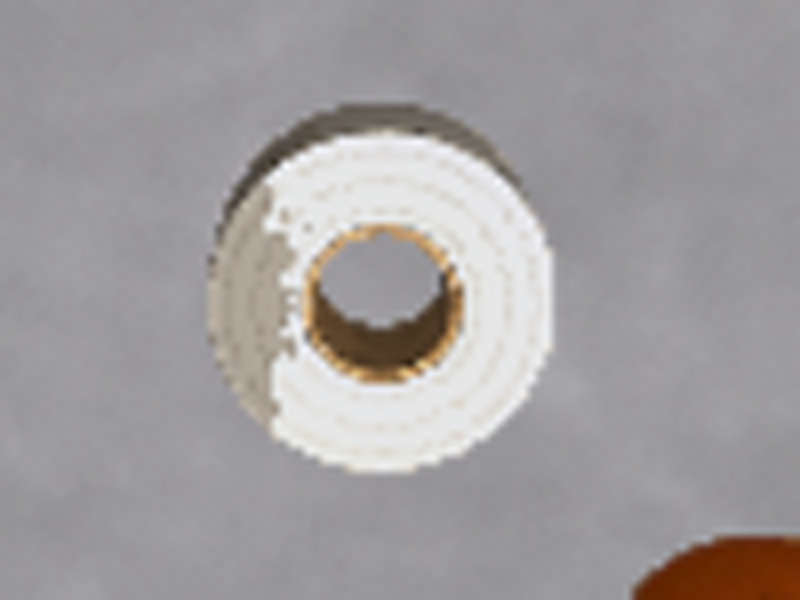

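View pics/t0c.png

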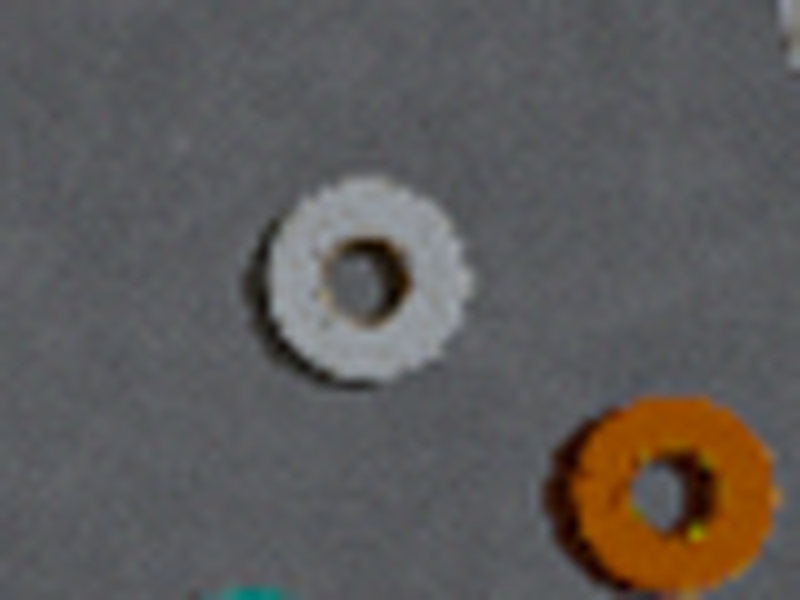

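Run:
```python
from h import *
c=np.load("c1.npy",allow_pickle=True).item()
print(back("wrist",(282.8,187.6),.032,c), back("top",(376.4,192.7),.032), back("side",(295.3,292.4),.032))
```

```text
[ 0.55744052 -0.35735306  0.032     ] [ 0.55451325 -0.35591079  0.032     ] [ 0.55719994 -0.35880219  0.032     ]
```

Run:
```python
from h import *
s=telemetry.sense(); print(s['t'],s['position'],s['tool_rot'],s['joint_velocities'].round(3))
```

```text
1.45 [ 0.55390431 -0.35455297  0.21817909] [ 3.14071606e+00  3.41768706e-04 -1.34099029e+00] [ 0.038 -0.01   0.029  0.011  0.006  0.002  0.003]
```

apply_moves:
  motion:
    - [[0.11,-0.09,-1.2],0,93]
    - [[0.11,-0.09,-2.4],0,93]
    - [[0.11,-0.09,-3.6],0,93]
    - [[0.11,-0.09,-4.6],0,93]
    - [[0.11,-0.09,-5.2],0,93]
    - [[0.11,-0.09,-5.2],0,93]
    - [[0.11,-0.09,-5.2],0,93]

```text
t: 2.03
position: [0.5553, -0.3593, 0.0621]
tool_rot: [3.139, 0.001, -1.345]
contact_force: [0.2, -0.4, 0.7]
grip_width: 0.0926
```

Run:
```python
from h import *
s=telemetry.sense(); print(s['t'],s['position'],s['tool_rot'])
c=optics.calibration("wrist"); im=optics.capture("wrist"); cv2.imwrite("pics/w2.png",im[:,:,::-1])
np.save("c2.npy",c,allow_pickle=True)
print(proj("wrist",[.5572,-.3575,.032],c))
```

```text
2.0333 [ 0.5553058  -0.35932555  0.06205482] [ 3.13940820e+00  8.31438580e-04 -1.34525021e+00]
[276.53453839 234.51485835]
```

View pics/w2.png

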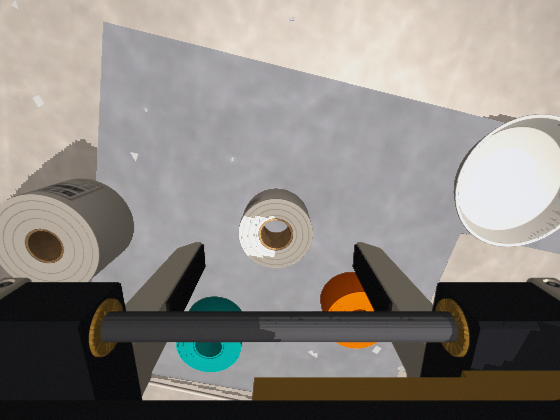

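The wrist view shows the roll's top centred at about (276,232), close to the prediction. Both fingers clear the orange and teal rolls. I'm descending and gripping.

apply_moves:
  motion:
    - [[0,0,-0.7],0,93]
    - [[0,0,-1.4],0,93]
    - [[0,0,-1.85],0,93]
    - [[0,0,-1.9],0,93]
    - [[0,0,-1.9],0,93]

```text
t: 2.5
position: [0.5569, -0.3584, 0.0061]
tool_rot: [3.141, -0.0, -1.343]
contact_force: [-0.6, -0.6, 0.4]
grip_width: 0.093
```

apply_moves:
  motion:
    - [[0,0,0],0,60]
    - [[0,0,0],0,50]
    - [[0,0,0],0,45]
    - [[0,0,0],0,45]
    - [[0,0,0],0,45]
    - [[0,0,0],0,45]
    - [[0,0,0],0,45]
    - [[0,0,0],0,45]
  grip_force: 12

```text
t: 3.17
position: [0.5571, -0.358, 0.0058]
tool_rot: [-3.142, -0.0, -1.343]
contact_force: [-0.3, -0.9, 2.6]
grip_width: 0.0536
```

Gripped at 53.6 mm, which agrees with 54. I'm lifting, then carrying high over the large roll while turning about 59°.

apply_moves:
  motion:
    - [[0,0,0.6],0,45]
    - [[0,0,1.5],0,45]
    - [[0,0,2.6],0,45]
    - [[0,0.6,3.7],0,45]
    - [[0,1.4,4.8],1,45]
    - [[-0.2,2.4,5.3],2,45]
    - [[-0.4,3.5,5.3],3,45]
    - [[-0.6,4.6,5.3],4.2,45]

```text
t: 3.83
position: [0.5392, -0.2191, 0.1661]
tool_rot: [-3.14, -0.002, -0.973]
contact_force: [1.1, -0.5, -0.5]
grip_width: 0.0537
```

apply_moves:
  motion:
    - [[-0.2,1.1,0],1.2,45]
    - [[-0.4,2.2,0],2.4,45]
    - [[-0.6,3.3,0],3.6,45]
    - [[-0.8,4.4,0],4.8,45]
    - [[-1.0,5.5,0],6.0,45]
    - [[-1.3,6.6,0],7.2,45]
    - [[-1.5,7.7,0],7.65,45]
    - [[-1.5,8.0,0],7.65,45]

```text
t: 4.5
position: [0.4927, 0.0249, 0.1648]
tool_rot: [-3.14, 0.001, -0.301]
contact_force: [0.3, -0.4, -0.4]
grip_width: 0.0542
```

apply_moves:
  motion:
    - [[0,0,0],0,45]
    - [[0,0,0],0,45]

```text
t: 4.67
position: [0.4942, 0.0197, 0.1646]
tool_rot: [3.141, -0.0, -0.309]
contact_force: [0.7, 0.1, -1.1]
grip_width: 0.0537
```

Run:
```python
from h import *
s=telemetry.sense(); print(s['t'],s['position'],s['tool_rot'],s['grip_width'])
c=optics.calibration("wrist"); im=optics.capture("wrist"); cv2.imwrite("pics/w3.png",im[:,:,::-1])
np.save("c3.npy",c,allow_pickle=True)
```

```text
4.6667 [0.49420522 0.01968344 0.16462737] [ 3.14110447e+00 -1.93570733e-04 -3.08856429e-01] 0.053712200938396897
```

View pics/w3.png

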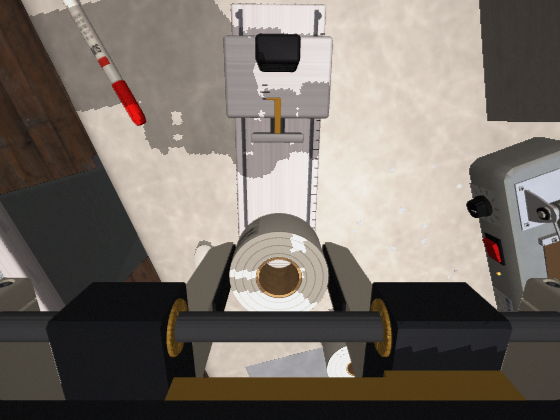

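The wrist view shows the bed running straight up the picture, with the carriage at (278,75), the thumb block at (278,53), the plunger plate at (277,137) and the held roll at (279,277). I'm enlarging it.

Run:
```python
from h import *
im=cv2.imread("pics/w3.png"); cv2.imwrite("pics/w3c.png",cv2.resize(im[0:120,210:345],None,fx=5,fy=5,interpolation=cv2.INTER_CUBIC))
cv2.imwrite("pics/w3d.png",cv2.resize(im[110:235,210:345],None,fx=4.8,fy=4.8,interpolation=cv2.INTER_CUBIC))
```

```text
(no output)
```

View pics/w3c.png

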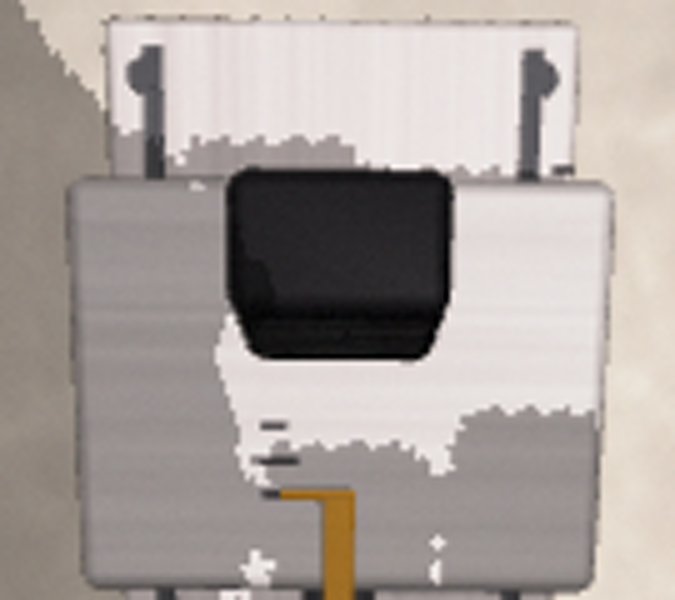

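View pics/w3d.png

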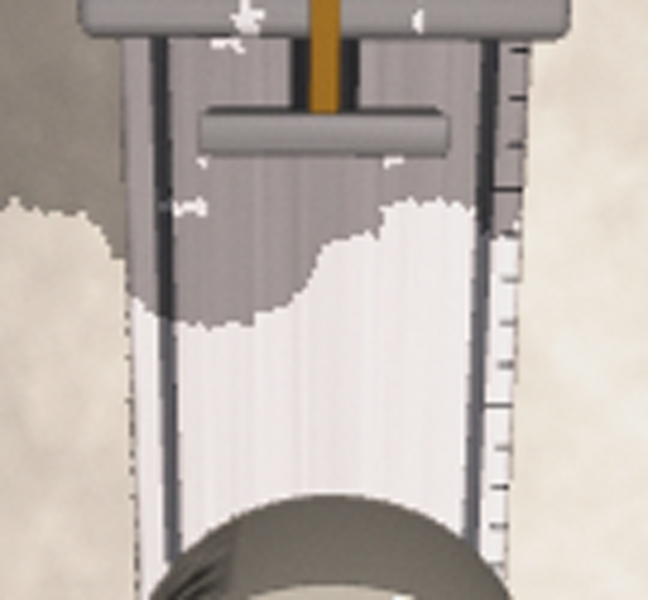

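Run:
```python
from h import *
c=np.load("c3.npy",allow_pickle=True).item()
B=lambda u,v,z:back("wrist",(u-.4,v-.4),z,c)[:2]
A=B(231.2,4,.012);D=B(326,5,.012);E=B(237.7,210,.012);F=B(315.2,226.7,.012)
print(A,D,E,F,np.linalg.norm(A-D))
u1=(A-E)/np.linalg.norm(A-E);u2=(D-F)/np.linalg.norm(D-F)
print(np.degrees([np.arctan2(u[1],u[0]) for u in (u1,u2)]))
yaw=np.arctan2(*(u1+u2)[::-1]); n=np.array([-np.sin(yaw),np.cos(yaw)]); u=np.array([np.cos(yaw),np.sin(yaw)])
print("width",n@(E-F)); far=(A+D)/2; o=far-.13*u; print("gauge centre from far end",o)
# centre line from edges
mid=[(p,n@(p-o)) for p in (A,D,E,F)]; print([m[1] for m in mid])
s=telemetry.sense()['position'][:2]
for k,p in dict(thumb=B(278,47.6,.088),cf=B(278,117.5,.04),pl=B(277.5,142.3,.048),tcp=s).items(): print(k,p,[u@(p-o),n@(p-o)])
print("target",o-.053*u, "yaw",np.degrees(yaw))
for P in [(-.13,.045),(-.13,-.045),(.13,.045),(.13,-.045)]: print(proj("top",[*(o+P[0]*u+P[1]*n),.012]),proj("side",[*(o+P[0]*u+P[1]*n),.012]))
```

```text
[0.50825611 0.20912569] [0.59290124 0.18137083] [0.44441106 0.01640044] [ 0.52351933 -0.03023347] 0.08907935172738726
[71.67125965 71.84645   ]
width 0.08973009033741566
gauge centre from far end [0.50988646 0.07178108]
[np.float64(0.04453962452247291), np.float64(-0.04453962452247311), np.float64(0.04485001416990444), np.float64(-0.04488007616751123)]
thumb [0.53448194 0.1460916 ] [np.float64(0.07827502909491132), np.float64(-9.903526234297245e-05)]
cf [0.51925046 0.09880542] [np.float64(0.028597389836198667), np.float64(-0.00043435206673043226)]
pl [0.51199326 0.07756158] [np.float64(0.006149477961341484), np.float64(-0.00019153572952318836)]
tcp [0.49421693 0.01877743] [np.float64(-0.055244917841218384), np.float64(-0.001708949364198584)]
target [0.49329656 0.02144446] yaw 71.75885482324937
[258.56760173 240.79518256] [242.44198685 203.60356354]
[268.85457281 209.46905089] [273.47826437 210.11569455]
[168.87034255 211.37673645] [271.95017343 155.11883541]
[179.53920092 180.47845953] [298.81077685 159.88167938]
```

The wrist measurements agree with one another: the thumb block at 78 mm, the carriage front at 28.6 and the plunger face at 6.1 mm fit the 50 and 22 mm offsets. The plunger is out and the gap is about 111 mm. Now I'm lowering to x = -50 mm on the centre line.

apply_moves:
  motion:
    - [[0,0.18,-1.0],-0.1,45]
    - [[0,0.18,-2.0],-0.1,45]
    - [[0,0.18,-3.0],-0.1,45]
    - [[0,0.18,-3.9],-0.1,45]
    - [[0,0.18,-4.5],-0.1,45]
    - [[0,0.18,-4.75],-0.1,45]
    - [[0,0.18,-4.87],-0.1,45]
    - [[0,0.18,-4.87],-0.1,45]

```text
t: 5.38
position: [0.494, 0.0242, 0.0183]
tool_rot: [3.14, 0.0, -0.319]
contact_force: [-0.3, 0.3, 0.2]
grip_width: 0.0536
```

Run:
```python
from h import *
s=telemetry.sense(); print(s['t'],s['position'],s['tool_rot'],s['grip_width'],s['contact_force'])
im=optics.capture("side"); cv2.imwrite("pics/s4.png",cv2.resize(im[100:240,200:360,::-1],None,fx=4.5,fy=4.2,interpolation=cv2.INTER_CUBIC))
```

```text
5.3833 [0.49401196 0.02422302 0.0182853 ] [ 3.14043371e+00  4.75155898e-04 -3.19295080e-01] 0.053621479033595605 [-0.29373567  0.25464318  0.16361684]
```

View pics/s4.png

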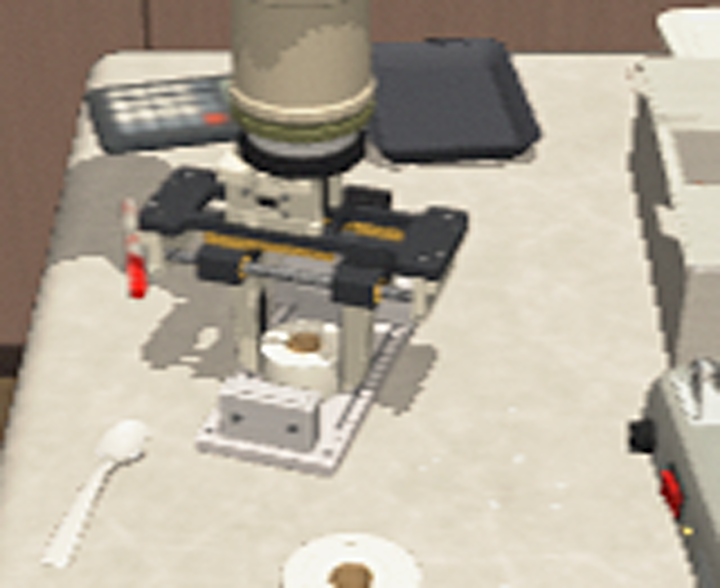

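The side view shows the roll upright between the fingers over the bed, behind the fixed jaw and clear of both jaws. I'm releasing it and lifting away.

apply_moves:
  motion:
    - [[0,0,0],0,56]
    - [[0,0,0],0,60]
    - [[0,0,0],0,70]
    - [[0,0,0],0,80]
    - [[0,0,0],0,80]
    - [[0,0,0],0,80]
    - [[0,0,0],0,80]

```text
t: 6.02
position: [0.4941, 0.0255, 0.0186]
tool_rot: [-3.142, -0.0, -0.317]
contact_force: [0.3, -0.5, -1.1]
grip_width: 0.0796
```

apply_moves:
  motion:
    - [[0,0,0.3],0,80]
    - [[0,0,1],0,80]
    - [[0,0,2],0,80]
    - [[0,0,3],0,80]
    - [[0,0,4],0,80]
    - [[0,0,4.8],0,80]
    - [[0,0,4.8],0,80]
    - [[0,0,4.8],0,80]

```text
t: 6.68
position: [0.4946, 0.0252, 0.1643]
tool_rot: [-3.141, -0.003, -0.318]
contact_force: [-0.3, -0.2, -1.5]
grip_width: 0.0798
```

Run:
```python
from h import *
s=telemetry.sense(); print(s['t'],s['position'],s['tool_rot'],s['grip_width'],s['contact_force'])
c=optics.calibration("wrist"); im=optics.capture("wrist"); cv2.imwrite("pics/w5.png",im[:,:,::-1])
np.save("c5.npy",c,allow_pickle=True)
```

```text
6.6833 [0.49463171 0.02524837 0.16429828] [-3.14055409 -0.0032082  -0.31813012] 0.07982858413420976 [-0.32667486 -0.21037924 -1.47798787]
```

View pics/w5.png

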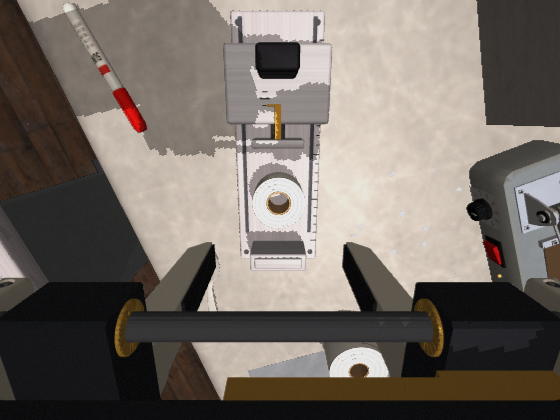

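The roll stands on the bed at (278,203), on the centre line between the plunger (278,143) and the fixed jaw (278,258). I'm measuring for the carriage.

Run:
```python
from h import *
im=cv2.imread("pics/w5.png"); cv2.imwrite("pics/w5c.png",cv2.resize(im[0:145,215:345],None,fx=4,fy=4,interpolation=cv2.INTER_CUBIC))
cv2.imwrite("pics/w5d.png",cv2.resize(im[130:275,215:345],None,fx=4,fy=4,interpolation=cv2.INTER_CUBIC))
print(telemetry.sense()['joints'], telemetry.sense()['position'])
```

```text
[ 0.07669881  0.42402001 -0.32732696  2.16025987  0.24096935  0.5898357
 -0.74271577] [0.49395649 0.02516622 0.16311444]
```

View pics/w5c.png

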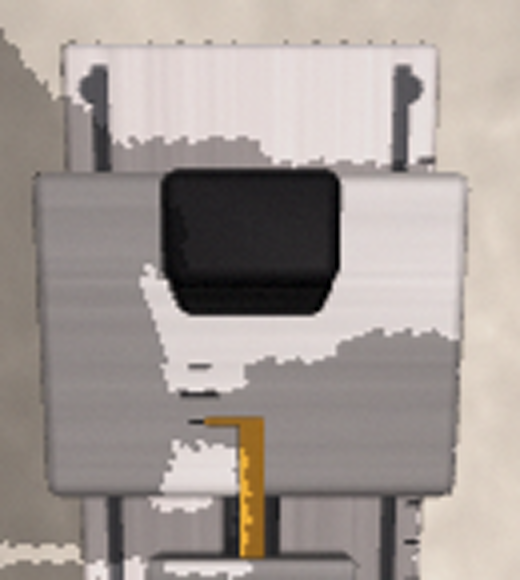

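View pics/w5d.png

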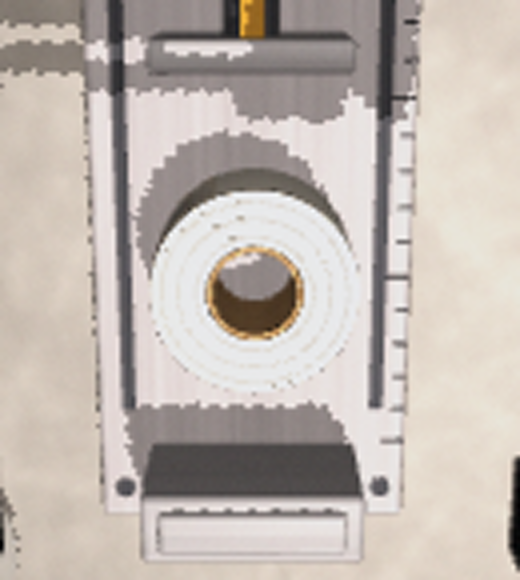

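Run:
```python
from h import *
c=np.load("c5.npy",allow_pickle=True).item()
B=lambda u,v,z:back("wrist",(u-.4,v-.4),z,c)[:2]
A,D,E,F=[B(*p,.012) for p in [(230.5,11.25),(324.5,11.25),(241.75,258),(315,258)]]
o=(A+D+E+F)/4; u=A+D-E-F; u/=np.linalg.norm(u); n=np.array([-u[1],u[0]])
print("o",o,"yaw",np.degrees(np.arctan2(u[1],u[0])),np.linalg.norm(A-E),np.linalg.norm(D-F))
for k,p in dict(thumb=B(277.75,56,.088),cf=B(277.75,123.3,.04),pl=B(277.5,148.5,.048),roll=B(278.75,202.5,.044),jb=B(278,241.25,.012),jt=B(278,253.75,.050),tcp=np.array([.49396,.02517])).items(): print(k,p.round(4),(u@(p-o)).round(4),(n@(p-o)).round(4))
```

```text
o [0.51053627 0.07295635] yaw 71.96690882113799 0.25756055199486666 0.2578204688136345
thumb [0.5344 0.146 ] 0.0769 -0.0001
cf [0.5189 0.0993] 0.0276 0.0002
pl [0.5115 0.0776] 0.0047 0.0005
roll [0.4956 0.0252] -0.05 -0.0006
jb [ 0.4771 -0.0286] -0.1069 0.0004
jt [ 0.4778 -0.0264] -0.1046 0.0004
tcp [0.494  0.0252] -0.0506 0.001
```

Roll x = -50 mm, y ≈ 0; thumb block at 77 mm; jaw face at -105.5 mm. That puts the gap at about 111 mm and the closing travel needed at about 63 mm. I'll grip the thumb block along the slide, so I'm turning 90° and moving over it.

apply_moves:
  motion:
    - [[0.1,0.4,0],-1.3,80]
    - [[0.3,1,0],-2.6,80]
    - [[0.5,1.6,0],-3.9,80]
    - [[0.7,2.2,0],-5.2,80]
    - [[0.9,2.8,0],-6.5,80]
    - [[1.1,3.4,0],-7.8,80]
    - [[1.34,4.0,0],-9.1,80]
    - [[1.34,4.03,0],-10,80]

```text
t: 7.4
position: [0.5346, 0.1503, 0.1611]
tool_rot: [3.141, 0.001, -1.192]
contact_force: [1.0, 1.0, 0.3]
grip_width: 0.08
```

apply_moves:
  motion:
    - [[0,0,0],-1.3,80]
    - [[0,0,0],-2.6,80]
    - [[0,0,0],-3.9,80]
    - [[0,0,0],-5.2,80]
    - [[0,0,0],-6.5,80]
    - [[0,0,0],-7.6,80]
    - [[0,0,0],-8,80]
    - [[0,0,0],-8,80]

```text
t: 8.07
position: [0.5333, 0.1463, 0.1611]
tool_rot: [3.14, -0.002, -1.889]
contact_force: [-0.1, 0.0, -0.7]
grip_width: 0.0799
```

apply_moves:
  motion:
    - [[0,0,0],0,70]
    - [[0,0,0],0,60]

```text
t: 8.23
position: [0.5338, 0.1463, 0.1618]
tool_rot: [3.141, -0.001, -1.887]
contact_force: [1.2, -0.4, -0.4]
grip_width: 0.0711
```

Run:
```python
from h import *
s=telemetry.sense(); print(s['t'],s['position'],s['tool_rot'],s['grip_width'],s['joints'])
c=optics.calibration("wrist"); im=optics.capture("wrist"); cv2.imwrite("pics/w6.png",im[:,:,::-1])
np.save("c6.npy",c,allow_pickle=True)
```

```text
8.2333 [0.53375955 0.14627469 0.16177987] [ 3.14053476e+00 -1.10781440e-03 -1.88656979e+00] 0.07113432705190834 [-0.4676113   0.47331456  0.1374048   2.054868   -0.10705603  0.62147503
 -2.14447705]
```

View pics/w6.png

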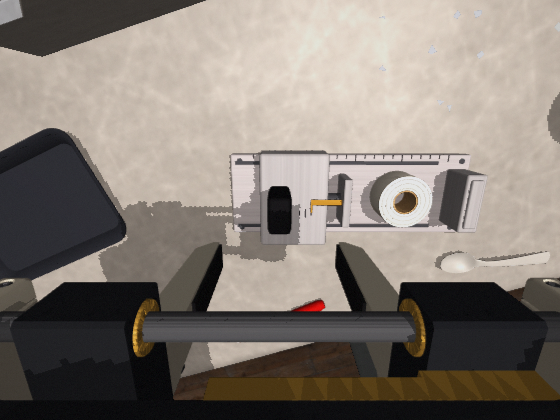

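The view is a good one: the thumb block (279,210) lies between the fingers, with the pointer (313,209) at the "out" mark, the plunger plate (347,202), the roll (404,202) and the fixed jaw (465,200) all visible. I'm descending and gripping the block.

apply_moves:
  motion:
    - [[0.02,0,-1.0],0,60]
    - [[0.02,0,-2.0],0,60]
    - [[0.02,0,-2.9],0,60]
    - [[0.02,0,-3.5],0,60]
    - [[0.02,0,-3.65],0,60]
    - [[0.02,0,-3.65],0,60]

```text
t: 8.78
position: [0.5341, 0.1459, 0.0518]
tool_rot: [3.139, -0.002, -1.888]
contact_force: [0.2, 0.9, 0.4]
grip_width: 0.0601
```

apply_moves:
  motion:
    - [[0,0,0],0,45]
    - [[0,0,0],0,30]
    - [[0,0,0],0,22]
    - [[0,0,0],0,15]
    - [[0,0,0],0,12]
    - [[0,0,0],0,12]
    - [[0,0,0],0,12]
    - [[0,0,0],0,12]
  grip_force: 30

```text
t: 9.45
position: [0.5348, 0.1459, 0.0534]
tool_rot: [-3.141, -0.0, -1.889]
contact_force: [-1.0, -2.7, 5.9]
grip_width: 0.0199
```

Run:
```python
from h import *
s=telemetry.sense(); print(s['t'],s['position'],s['tool_rot'],s['grip_width'],s['contact_force'])
c=optics.calibration("wrist"); im=optics.capture("wrist"); cv2.imwrite("pics/w7.png",im[:,:,::-1])
np.save("c7.npy",c,allow_pickle=True)
s=telemetry.sense(); print(s['t'],s['position'],s['tool_rot'],s['grip_width'],s['contact_force'])
```

```text
9.45 [0.53483166 0.14592368 0.05339982] [-3.14141717e+00 -2.11737688e-04 -1.88871291e+00] 0.019919013734473377 [-1.02353607 -2.6892226   5.90138684]
9.5 [0.53478962 0.14591299 0.05339063] [-3.14149792e+00 -2.63555475e-04 -1.88871914e+00] 0.019673205609936576 [-1.98995728 -2.14348338  6.09379009]
```

View pics/w7.png

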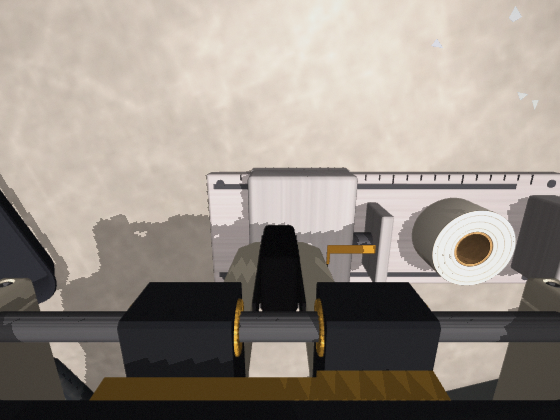

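Gripped at 19.7–19.9 mm, and the TCP now gives the block's position at gauge x ≈ 77 mm, which agrees with the pictures. I'm sliding along -u = (-0.311,-0.951), slowly.

apply_moves:
  motion:
    - [[-0.03,-0.095,0],0,12]
    - [[-0.06,-0.19,0],0,12]
    - [[-0.09,-0.285,0],0,12]
    - [[-0.125,-0.38,0],0,12]
    - [[-0.155,-0.475,0],0,12]
    - [[-0.185,-0.57,0],0,12]
    - [[-0.217,-0.665,0],0,12]
    - [[-0.248,-0.76,0],0,12]

```text
t: 10.17
position: [0.5286, 0.1267, 0.0534]
tool_rot: [-3.14, 0.004, -1.886]
contact_force: [1.9, 10.3, 1.4]
grip_width: 0.0199
```

apply_moves:
  motion:
    - [[-0.025,-0.08,0],0,12]
    - [[-0.05,-0.16,0],0,12]
    - [[-0.078,-0.24,0],0,12]
    - [[-0.104,-0.32,0],0,12]
    - [[-0.13,-0.4,0],0,12]
    - [[-0.156,-0.48,0],0,12]
    - [[-0.182,-0.56,0],0,12]
    - [[-0.207,-0.634,0],0,12]

```text
t: 10.83
position: [0.5222, 0.1077, 0.0534]
tool_rot: [-3.14, 0.004, -1.886]
contact_force: [1.0, 9.3, 1.5]
grip_width: 0.0199
```

Run:
```python
from h import *
s=telemetry.sense(); print(s['t'],s['position'],s['tool_rot'],s['grip_width'],s['contact_force'])
u=np.array([.3107,.9505]); print("x",u@(s['position'][:2]-[.5103,.0726]))
c=optics.calibration("wrist"); im=optics.capture("wrist"); cv2.imwrite("pics/w8.png",im[:,:,::-1])
np.save("c8.npy",c,allow_pickle=True)
```

```text
10.8333 [0.5222477  0.10766852 0.05341134] [-3.14040601  0.0037926  -1.88557692] 0.019877428630717956 [1.04018279 9.28518537 1.5402571 ]
x 0.03704477790554565
```

View pics/w8.png

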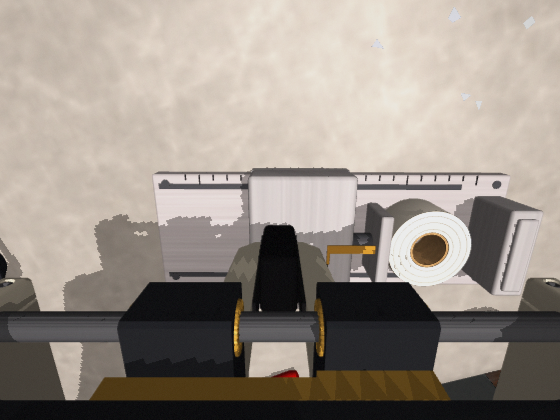

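The plunger plate (382,243) has met the roll (430,249) and is pushing it, with the pointer still out and friction at about 10 N. The arm lags about 3.7 mm under that load. Next I'm going 16 mm further, which should just reach the jaw.

apply_moves:
  motion:
    - [[-0.021,-0.063,0],0,12]
    - [[-0.041,-0.127,0],0,12]
    - [[-0.062,-0.19,0],0,12]
    - [[-0.083,-0.254,0],0,12]
    - [[-0.104,-0.317,0],0,12]
    - [[-0.124,-0.38,0],0,12]
    - [[-0.145,-0.444,0],0,12]
    - [[-0.166,-0.507,0],0,12]

```text
t: 11.55
position: [0.5173, 0.0924, 0.0534]
tool_rot: [-3.14, 0.004, -1.886]
contact_force: [0.5, 10.9, 3.3]
grip_width: 0.0196
```

Run:
```python
from h import *
s=telemetry.sense(); print(s['t'],s['position'],s['tool_rot'],s['grip_width'],s['contact_force'])
u=np.array([.3107,.9505]); print("x",u@(s['position'][:2]-[.5103,.0726]))
c=optics.calibration("wrist"); im=optics.capture("wrist"); cv2.imwrite("pics/w9.png",im[:,:,::-1])
cv2.imwrite("pics/w9c.png",cv2.resize(im[165:300,315:515,::-1],None,fx=4,fy=4,interpolation=cv2.INTER_CUBIC))
np.save("c9.npy",c,allow_pickle=True)
```

```text
11.55 [0.51727103 0.09241369 0.05342113] [-3.14044099  0.00370314 -1.88561981] 0.019603402681738498 [ 0.53299131 10.94070974  3.33043901]
x 0.020998811032293643
```

View pics/w9c.png

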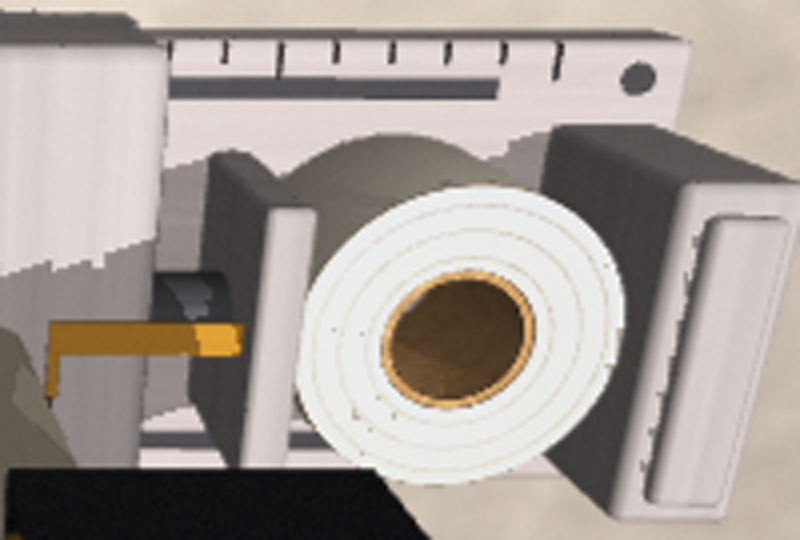

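The roll is almost at the fixed jaw with the plunger still out; the plate's lower-right top edge is at crop x ≈ 316 (y 210). I'm going 3 mm more and looking again.

apply_moves:
  motion:
    - [[-0.01,-0.032,0],0,12]
    - [[-0.021,-0.063,0],0,12]
    - [[-0.031,-0.095,0],0,12]
    - [[-0.031,-0.095,0],0,12]

```text
t: 11.93
position: [0.5165, 0.09, 0.0534]
tool_rot: [-3.14, 0.004, -1.885]
contact_force: [0.6, 12.0, 1.6]
grip_width: 0.02
```

```bash
cat > look.py <<'E'
from h import *
import sys
s=telemetry.sense(); print(s['t'],s['position'],s['tool_rot'],s['grip_width'],s['contact_force'])
u=np.array([.3107,.9505]); print("x",u@(s['position'][:2]-[.5103,.0726]))
im=optics.capture("wrist")[:,:,::-1]
cv2.imwrite(f"pics/{sys.argv[1]}.png",cv2.resize(im[165:300,315:515],None,fx=4,fy=4,interpolation=cv2.INTER_CUBIC))
cv2.imwrite(f"pics/{sys.argv[1]}_full.png",im)
E
python3 look.py w10
```

```text
11.9333 [0.51647098 0.08997758 0.05340129] [-3.14035157  0.00413795 -1.88527042] 0.019964377525254075 [ 0.5955647  12.00816281  1.62725501]
x 0.01843471056724042
```

View pics/w10.png

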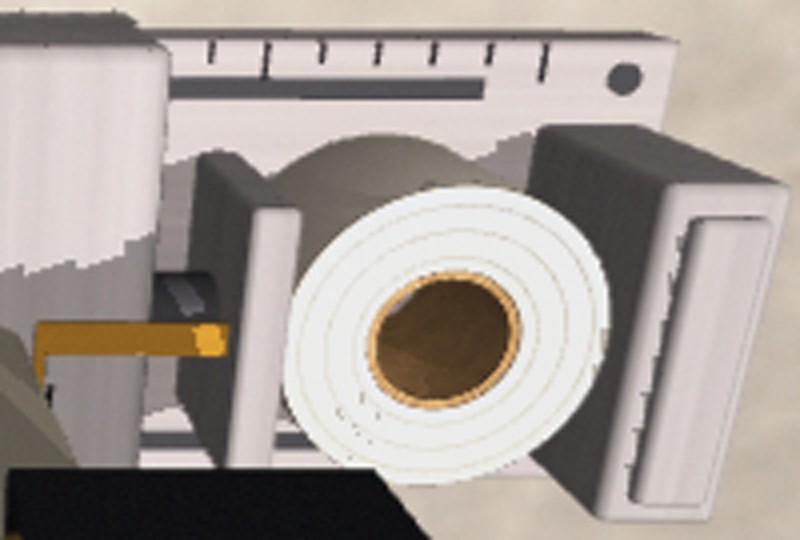

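The plate edge moved to 301 while the jaw moved 16 px over 2.56 mm of travel, so the plunger is in by about 2.3 mm and the roll bears on the jaw. About 3.7 mm is still needed, and I'm commanding 4.4 mm because of the compliance.

apply_moves:
  motion:
    - [[-0.009,-0.028,0],0,12]
    - [[-0.018,-0.056,0],0,12]
    - [[-0.027,-0.083,0],0,12]
    - [[-0.036,-0.111,0],0,12]
    - [[-0.046,-0.139,0],0,12]
    - [[-0.046,-0.139,0],0,12]
    - [[-0.046,-0.139,0],0,12]

```text
t: 12.57
position: [0.5154, 0.0866, 0.0534]
tool_rot: [-3.14, 0.005, -1.885]
contact_force: [1.7, 14.8, 2.0]
grip_width: 0.0198
```

```bash
python3 look.py w11
```

```text
12.5667 [0.51536121 0.08656977 0.05340449] [-3.1401383   0.00486696 -1.88463447] 0.019839163019992008 [ 1.69421687 14.75989992  2.04338314]
x 0.014850786233530745
```

View pics/w11.png

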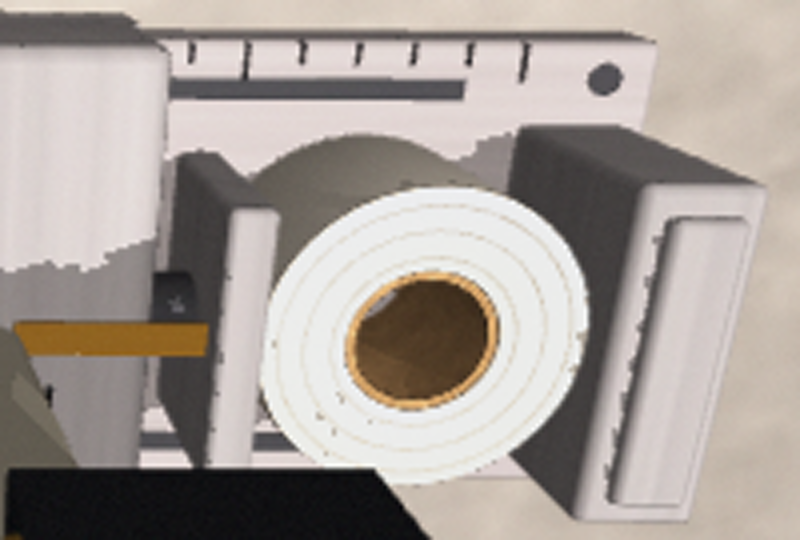

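The plate edge is now at 279, 37 px from its out position, so the plunger is about 5.8 mm in; the force rise of about 5 N agrees with halfway. Before letting go I'm relieving the arm's 5 mm lag so that it doesn't push on release.

apply_moves:
  motion:
    - [[0.012,0.038,0],0,12]
    - [[0.025,0.076,0],0,12]
    - [[0.037,0.114,0],0,12]
    - [[0.049,0.15,0],0,12]
    - [[0.049,0.15,0],0,12]
    - [[0.049,0.15,0],0,12]

```text
t: 13.12
position: [0.5153, 0.0867, 0.0534]
tool_rot: [-3.141, 0.0, -1.888]
contact_force: [-2.1, -0.7, 6.1]
grip_width: 0.0197
```

```bash
python3 look.py w12
```

```text
13.1167 [0.51533024 0.08669064 0.05338132] [-3.14145604e+00  4.80116521e-05 -1.88844312e+00] 0.019704213217326027 [-2.07062251 -0.70650163  6.11910778]
x 0.01495605203416455
```

View pics/w12.png

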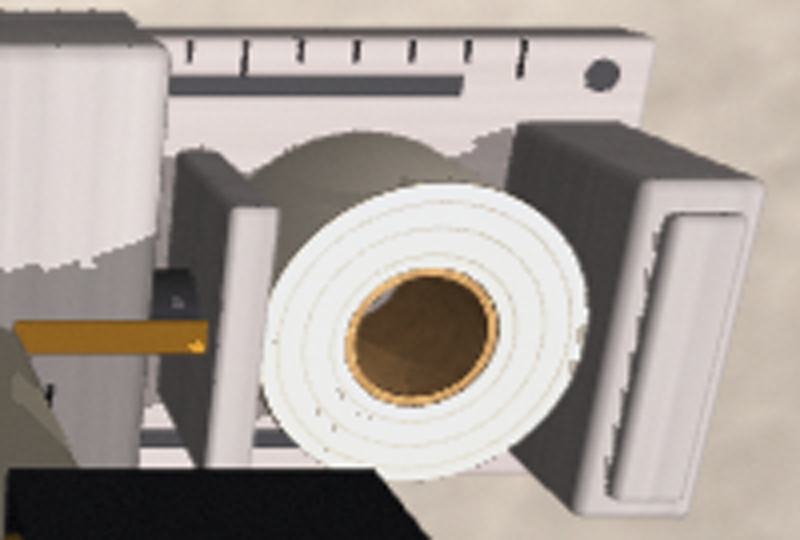

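The slide force is about zero and the carriage has held (x 14.95 mm, plate edge still at 279). I'm opening and lifting off.

apply_moves:
  motion:
    - [[0,0,0],0,24]
    - [[0,0,0],0,30]
    - [[0,0,0],0,40]
    - [[0,0,0],0,50]
    - [[0,0,0],0,50]
    - [[0,0,0],0,50]

```text
t: 13.67
position: [0.5153, 0.0868, 0.0529]
tool_rot: [3.141, -0.0, -1.888]
contact_force: [-0.2, -0.3, 0.0]
grip_width: 0.0485
```

apply_moves:
  motion:
    - [[0,0,0.3],0,50]
    - [[0,0,1],0,50]
    - [[0,0,2],0,50]
    - [[0,0,3],0,50]
    - [[0,0,3.8],0,50]
    - [[0,0,4],0,50]
    - [[0,0,4],0,50]
    - [[0,0,4],0,50]

```text
t: 14.33
position: [0.5152, 0.0869, 0.1731]
tool_rot: [-3.141, 0.0, -1.888]
contact_force: [-0.8, -0.6, -0.1]
grip_width: 0.0501
```

Run:
```python
from h import *
s=telemetry.sense(); print(s['t'],s['position'],s['tool_rot'],s['grip_width'],s['contact_force'])
c=optics.calibration("wrist"); im=optics.capture("wrist")[:,:,::-1]; np.save("c13.npy",c,allow_pickle=True)
cv2.imwrite("pics/w13.png",cv2.resize(im[130:260,250:450],None,fx=4,fy=4,interpolation=cv2.INTER_CUBIC))
im=optics.capture("side")[:,:,::-1]; cv2.imwrite("pics/s13.png",cv2.resize(im[100:280,200:360],None,fx=3.3,fy=3.3,interpolation=cv2.INTER_CUBIC))
```

```text
14.3333 [0.51516391 0.08685991 0.1731422 ] [-3.14121512e+00  4.44775566e-04 -1.88821931e+00] 0.05014109125123986 [-0.75432184 -0.56899172 -0.08324997]
```

View pics/w13.png

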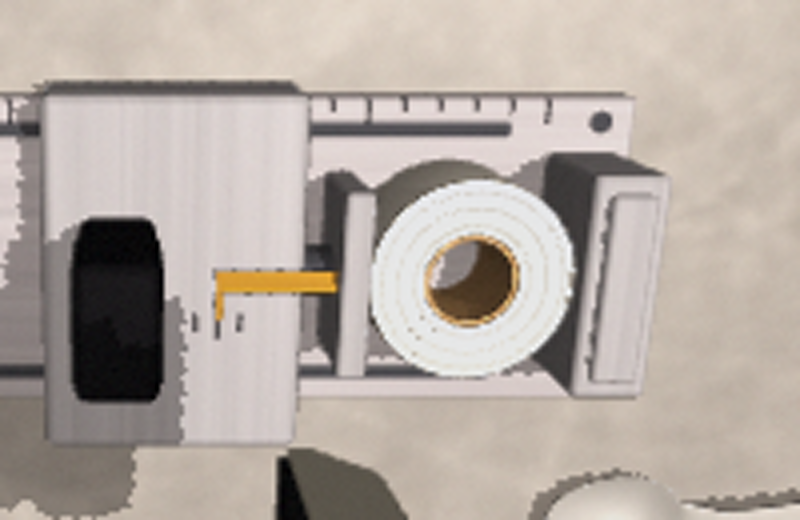

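View pics/s13.png

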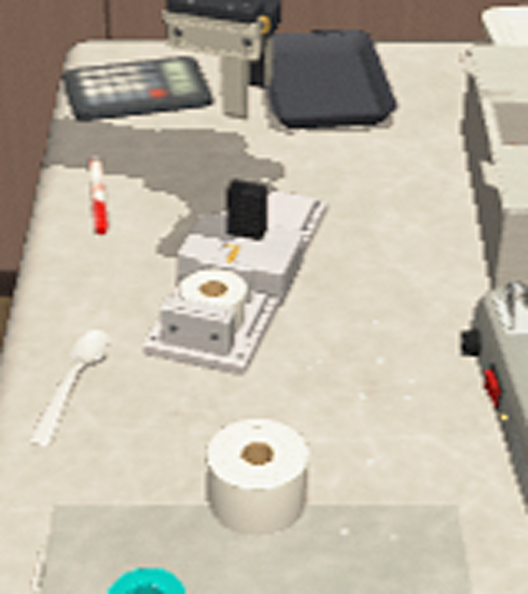

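The pointer at crop (219,310) sits on the middle (half) mark. The roll stands upright against the jaw, the robot touches nothing, and the large roll looks to be where it was. I'm handing in.

```bash
python3 -c "
from station import sign_off
print(sign_off())"
```

```text
the job is handed in; nothing more can be done
None
```

The smaller roll is standing upright on the gauge bed with the gauge closed on it, and I've handed the job in. I let go of the roll midway between the jaws. Then I gripped the thumb block and slid the carriage shut in stages until the roll bore on the fixed jaw, took the arm's push off, let go and lifted clear.

- **Plunger:** after release the brass pointer sat on the half mark. The plate's movement in the pictures gave about 5.8 mm in, and the sliding force rose by about 5 N, both close to halfway.
- **Roll:** it stands upright against the fixed jaw. Its last measured position, before closing, was within 1 mm of the bed's centre line.
- **Large roll:** it looks to be in its original place in the final side view; I did not measure it again.
- **Robot:** it was clear of everything at about 14 s of the 64 s allowed.

**Disagreement:** the top camera's positions differed from the wrist camera's by about 3 mm at the roll and up to 7 mm at the thumb block. I used the wrist camera, which fitted the given sizes. No other check failed.

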